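# Lock the push-and-turn lid of a spice grinder and switch it on

## Task

Get the spice grinder ready and running: its lid is lying loose in the collar with its lugs off the notches. Press the lid down while turning it clockwise (seen from above) until its lugs drop into the notches, keep it down and turn it on clockwise as far as it goes so that it stays locked, and only then slide the switch on the grinder's front pod fully to its other end. Leave the other things on the worktop where they are.

Things in the scene. Friction and masses are not known exactly. Their poses are not given: they have to be found in the camera images.
- grinder: Low white round spice grinder, 106 mm across, fixed. Origin: on the worktop on the collar's axis; z up. Its -x axis points from the axis to the control pod (roughly towards the robot), a white box 60 mm wide, 36 mm high, reaching 114 mm out from the axis. Nothing on it but the lid and the switch moves.
- collar (a point): Centre of the collar's mouth, 50 mm above the worktop. The rim is 101 mm across; level with it inside is a 5 mm thick dark steel flange, inner diameter 71 mm, with two opposite notches. Under the flange the lugs can turn 0.70 rad clockwise from the notches to an end stop, where the lid's bar is in line with the pod (bar along the grinder's x axis, or up to 0.03 rad past it).
- notch (a point): One notch, at flange height 41 mm from the axis, 0.70 rad anticlockwise (from above) of the grinder's x axis; the other is opposite. The lugs pass when the bar's line is within 0.09 rad of the notches' line.
- lid: Loose grey round lid, 68 mm across, 28 mm thick, with a grip bar across its flat top. Origin: centre of its underside; z up; x along the bar. It starts in the collar with the bar 1.0 to 1.5 rad anticlockwise of the grinder's x axis, 0.3 to 0.8 rad anticlockwise of the notches. Half a turn makes no difference. 1.5 mm of play sideways; 0.10 to 0.17 kg.
- lid_bar (a point): Centre of the top of the lid's grip bar: 58 mm long (lid x), 14 mm wide (lid y), standing about 18 mm above the lid's flat top, which is 28 mm above the lid's origin.
- lid_lug (a point): Underside of one of the two steel lugs, 10 mm above the lid's origin. They are 12 mm wide, 4 mm thick, in line with the bar's ends, and reach 43 mm from the axis. They lie visibly on the flange at the start.
- plate (a point): Sprung plate under the lid (this point: its top, at rest 41 mm above the worktop, hidden). Unpressed, the lid's origin is here and the lid turns freely; at 40 mm the lugs meet the flange; over the notches it goes down to 29 mm. It takes about 3 N at first, 8 N at the bottom, plus friction; let up before turning, it springs out again. Locked and let go, the lid stays at about 31 mm.
- switch (a joint): The pod's slide switch: 0 off (as found) to 0.016 m on, moving along the grinder's +y axis; it stays where it is left and takes about 2 N to push. On from 0.012.
- switch_top (a point): Centre of the top of the switch's black thumb piece, 12 mm long (grinder x) by 10 mm wide (grinder y), standing 12 mm above the pod's top; 88 mm out from the collar's axis, top about 49 mm above the worktop.
- mug: Bystander: cream mug, 84 x 123 x 91 mm; leave it alone. Origin: centre of its underside.
- glass: Bystander: drinking glass, 81 mm across, 91 mm high; leave it alone. Origin: centre of its underside.
- garlic: Bystander: garlic bulb, 55 mm; leave it alone. Origin: centre of its underside.
- spice_jar: Bystander: white-capped spice jar, 40 mm across, 105 mm high; leave it alone. Origin: centre of its underside.
- tub: Bystander: small food tub, 72 mm across, 71 mm high; leave it alone. Origin: centre of its underside.
- lemon: Bystander: lemon, 77 x 51 x 52 mm; leave it alone. Origin: centre of its underside.
There are look-alikes about, which are no part of the job. Of the things like the lid, leave any that is black or purple; of the rest the smaller one is meant.

How it is judged (in metres and radians):
On the way, in this order (a step that is already met when the one before it is completed fails the run):
1. the lid has dropped through the notches into the collar (z of lid in the frame of grinder below 0.035 m and horizontal distance between lid and grinder below 0.006 m), for 0.05 s.
2. the lid is turned clockwise to the end stop, still down (all of step 1 and angle between the x axis of lid and the x axis of grinder, either way round below 0.15 rad), for 0.2 s.
3. with the lid locked, the switch is slid on (value of joint switch above 0.012 m and z of lid in the frame of grinder below 0.035 m and angle between the x axis of lid and the x axis of grinder, either way round below 0.15 rad), for 0.2 s.
At the end, for the whole second after the job is handed in: The lid is locked: level (0.08 rad), centred within 6 mm, its origin less than 35 mm above the grinder's origin, its bar within 0.15 rad of the line to the pod, at rest; the switch stands at 0.012 m or more (all of step 3 and horizontal distance between lid and grinder below 0.006 m and angle between lid's own z axis and vertical below 0.08 rad and linear speed of lid below 0.02 m/s); the robot touches nothing.
It fails at once if a bystander was pushed more than 40 mm away (distance of any of mug, glass, garlic, spice_jar, tub, lemon from where it was at the start of the episode above 0.04 m).
It also fails if it takes over 58 s, if anything falls off the work surface, if the arm or the gripper's body presses on something with over 40 N, if the wrist force passes 120 N, or if a joint passes its speed limit or range.

## Robot

A 7-joint arm with a two-finger parallel gripper is mounted at the origin on a cart in front of the work surface, level with it; the furniture and walls round the work are solid. World frame = base frame: x ahead of the robot, y to its left, z up, the work surface at z = 0. Lengths are in m, angles in degrees, forces in N, time in s.
With the tool pointing down it reaches from about 0.425 to 0.875 m from the base axis. Payload 8.4 kg.
Tool frame: the origin (TCP) lies midway between the tips of the shut fingers; the grasp point (between the pads) lies robot.grip_depth behind it (robot.grip_depth is the distance from the TCP to the grasp point, in m); x points along the fingers, z is the direction in which the jaws open and shut, and the axes are right-handed (so a half turn about x gives the same grasp; the last joint's range is limited). The gripper opens to 87 mm and grips with 3 to 60 N. Pads are 19 mm wide; open, the fingers measure 117 mm over their backs; the gripper's body (75 mm by 190 mm) begins 51 mm behind the grasp point.
Start: joints at [67.54, 19.091, 2.286, 83.961, -0.768, 76.965, -3.352], TCP at [0.188, -0.622, 0.223] pointing down, gripper open.
Joint ranges: [-147.57, 147.57], [-21.85, 119.76], [-74.77, 79.35], [14.55, 137.4], [-85.83, 265.84], [4.83, 119.75], [-152.11, 152.11]. Speed limits (degrees/s): [127.2, 127.2, 159.86, 159.86, 180, 180, 180].

## Interface

Orientations are given as [roll, pitch, yaw] about the fixed x, y, z axes, in that order (R = Rz(yaw) Ry(pitch) Rx(roll)).
In Python, from workcell import robot gives the robot as it stands.
- The arm moves only by the tool carry_out, never from a script. Its argument "steps" is a list of rows, each an object with "claw": the opening in per cent of the stroke, from 0 (shut) to 100 (fully open); "travel": the shift along the tool's x, y, z in m, a list of three; "roll": the turn about the tool's x in degrees. A call has 1 to 5 rows; each row is the pose to reach, as a shift and turn from the pose measured when the call began, along the tool's axes at that moment; what a row does not reach only later rows make up. A row lasts 1/12 s, in which the tool goes at most 41.7 mm and 7.16 degrees, less where a joint would pass 70% of its speed; a pose out of reach is approached as far as the arm can. A call with a gripper value outside its range is refused whole. The fingers move at their own pace and stop on an object; the grip force is fixed at half the most. Time passes only in rows, so rows that repeat a pose let the fingers close. It gives the time, the measured TCP pose, the force and the opening at its end, in the units of the state.
- robot.get_state(): the state, without advancing time (a new reading comes with each control period).
- robot.grab_frame(name): name is "scene" or "side" or "wrist"; returns the picture (480x640x3 uint8, red, green, blue); there is no depth.
- robot.camera_params(name): a dict with "fx", "fy", "cx", "cy" (pixels), "cam_to_world" (4x4, takes a point from camera to world coordinates). Camera axes: x right, y down, z forward; pixel columns grow to the right and rows downward; lengths in m; the calibration is good to about 2 mm. A picture is of the moment at which its call begins: read the wrist's pose just before it. camera_params takes no time and is no camera call; for the wrist camera it gives the pose at the moment of the call.
- robot.sign_off(): hands the job in, once; it reports no verdict.
The state is a dict: "time_s": time; "joint_positions": joint angles; "joint_velocities": joint speeds; "joint_efforts": joint torques, N m; "tool_pos": TCP position; "eef_rot": TCP orientation; "contact_force": force on the tool from outside, world axes, zero at the start; "moment": the same for the moment, N m; "width": finger opening in m.
Only numpy, scipy, OpenCV 4.12 (cv2) and the standard library are available. Lean on these libraries where they do the work, as an engineer would, in place of code of your own. Each camera call takes 0.05 s, during which the arm holds its last target. There are 200 camera calls.

## Working session

There is one attempt and no reset: what is moved stays moved. The work goes in short steps, Python scripts to look and compute and a tool call to move; the robot and the scene stay as the last step left them, time stands still between calls to the robot, and variables do not carry over. Pictures are saved under pics/ and viewed, about 8 in all and at most 12, crops included, and the job is handed in when it is done.

Besides the shell and the picture viewer there is one more tool, called after "Call:" as name(argument=value, ...) on one line, values as JSON. carry_out: Moves the arm, as the interface text tells. Its arguments: {"type":"object","properties":{"steps":{"type":"array"}},"required":["steps"]}

```bash
ls; mkdir -p pics
python3 - <<'E'
from workcell import robot
import cv2,numpy as np
s=robot.get_state();print({k:np.round(v,3).tolist() for k,v in s.items()},robot.grip_depth)
for n in("scene","side"):
    cv2.imwrite(f"pics/{n}0.png",robot.grab_frame(n)[:,:,::-1])
    p=robot.camera_params(n);print(n,p["fx"],p["cx"],p["cy"],np.round(p["cam_to_world"],3).tolist())
E
```

```text
pics
{'time_s': 0.0, 'joint_positions': [67.541, 19.131, 2.285, 84.012, -0.769, 76.965, -3.352], 'joint_velocities': [0.02, 0.057, -0.085, -0.039, -0.03, -0.068, 0.056], 'joint_efforts': [0.001, -65.635, 1.335, -40.38, -0.06, 0.045, 0.0], 'tool_pos': [0.187, -0.622, 0.222], 'eef_rot': [-176.546, 89.908, 110.227], 'contact_force': [0.23, -0.38, 0.305], 'moment': [-0.015, 0.022, -0.001], 'width': 0.087} 0.0187
scene 549.270050868223 320.98279332725457 248.28507221961502 [[-0.085, -0.592, 0.801, -0.314], [-0.996, 0.033, -0.081, 0.075], [0.021, -0.805, -0.593, 0.762], [0.0, 0.0, 0.0, 1.0]]
side 451.09330883327914 321.97762057653523 236.20501307067704 [[0.876, -0.211, 0.434, 0.056], [-0.482, -0.352, 0.802, -0.919], [-0.017, -0.912, -0.41, 0.544], [0.0, 0.0, 0.0, 1.0]]
```

View pics/scene0.png

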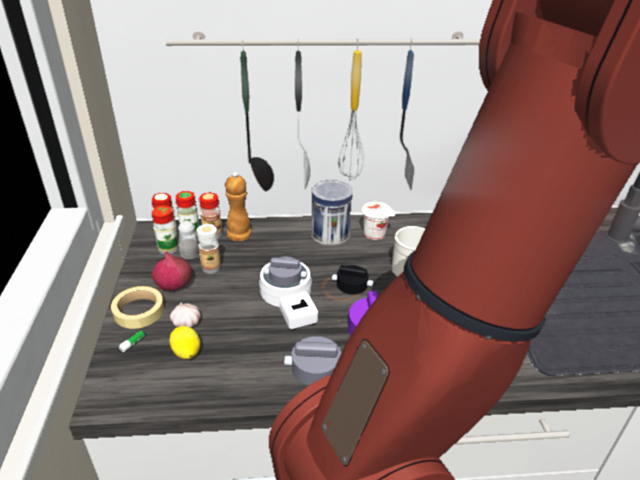

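View pics/side0.png

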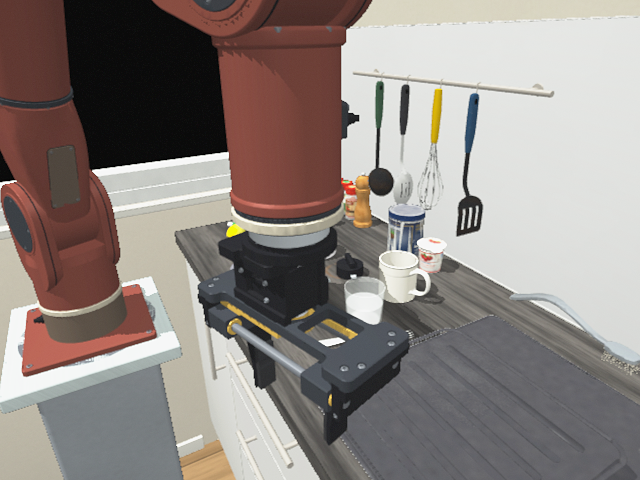

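The scene picture shows the grinder at about (285,282), its pod at (299,311), and the grey lid on it. A larger grey lid at (316,360) and the black and purple ones are decoys. The side view is blocked by the gripper. I'll zoom in on the grinder.

```bash
cat > h.py <<'E'
import numpy as np, cv2
from workcell import robot
def ray(p,uv,z):
    T=np.array(p["cam_to_world"]);d=T[:3,:3]@[(uv[0]-p["cx"])/p["fx"],(uv[1]-p["cy"])/p["fy"],1]
    return T[:3,3]+d*(z-T[2,3])/d[2]
def proj(p,X):
    T=np.linalg.inv(p["cam_to_world"]);c=T[:3,:3]@X+T[:3,3]
    return np.array([p["fx"]*c[0]/c[2]+p["cx"],p["fy"]*c[1]/c[2]+p["cy"]])
E
python3 - <<'E'
from h import *
im=cv2.imread("pics/scene0.png")[245:335,245:335]
cv2.imwrite("pics/crop0.png",cv2.resize(im,None,fx=6.6,fy=6.6,interpolation=cv2.INTER_CUBIC))
p=robot.camera_params("scene")
for uv,z in [((285,280),.05),((299,303),.05),((299,320),.036),((316,360),.05),((410,245),.09),((208,245),.1)]: print(uv,ray(p,uv,z).round(3))
E
```

```text
(285, 280) [0.545 0.06  0.05 ]
(299, 303) [0.475 0.035 0.05 ]
(299, 320) [0.442 0.037 0.036]
(316, 360) [0.328 0.014 0.05 ]
(410, 245) [ 0.596 -0.204  0.09 ]
(208, 245) [0.606 0.214 0.1  ]
```

View pics/crop0.png

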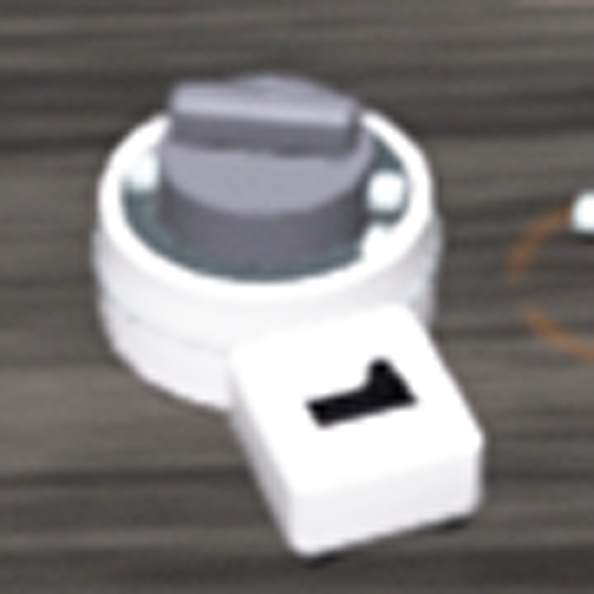

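```bash
cat >> h.py <<'E'
from scipy.spatial.transform import Rotation as Ro
def st():
    s=robot.get_state();R=Ro.from_euler("xyz",s["eef_rot"],degrees=True).as_matrix()
    print("t",round(s["time_s"],2),"tcp",np.round(s["tool_pos"],4),"F",np.round(s["contact_force"],1),"w",round(s["width"],4),"j",np.round(s["joint_positions"],0),"jawaz",round(float(np.degrees(np.arctan2(R[1,2],R[0,2]))),2))
    return s,R
def to(X):
    s,R=st();return np.round(R.T@(np.array(X)-s["tool_pos"]),4)
E
python3 - <<'E'
from h import *
s,R=st();print(R.round(3));print(to([.53,.06,.28]),to([.40,-.26,.28]))
p=robot.camera_params("wrist");print(p["fx"],p["cx"],p["cy"],np.round(R.T@(np.array(p["cam_to_world"])[:3,3]-s["tool_pos"]),4),(R.T@np.array(p["cam_to_world"])[:3,:3]).round(3).tolist())
p=robot.camera_params("scene")
for uv in [(332,243),(237,238)]:print(ray(p,uv,0))
for uv in [(332,182),(237,178)]:print(ray(p,uv,.15))
E
```

```text
t 0.1 tcp [ 0.1875 -0.6219  0.2217] F [ 1.6  0.8 -0.2] w 0.0868 j [68. 19.  2. 84. -1. 77. -3.] jawaz -73.22
[[-0.001  0.957  0.289]
 [ 0.001  0.289 -0.957]
 [-1.    -0.    -0.001]]
t 0.1 tcp [ 0.1875 -0.6219  0.2217] F [ 1.6  0.8 -0.2] w 0.0868 j [68. 19.  2. 84. -1. 77. -3.] jawaz -73.22
t 0.1 tcp [ 0.1875 -0.6219  0.2217] F [ 1.6  0.8 -0.2] w 0.0868 j [68. 19.  2. 84. -1. 77. -3.] jawaz -73.22
[-0.0575  0.5248 -0.5541] [-0.0579  0.3079 -0.2853]
336.27159508487887 315.86941670035094 242.22128224541086 [-0.1607  0.067  -0.0012] [[0.0, -0.244, 0.97], [0.001, -0.97, -0.244], [1.0, 0.001, -0.0]]
[ 0.73648482 -0.05676988  0.        ]
[0.76931845 0.16807647 0.        ]
[ 0.76343045 -0.05448309  0.15      ]
[0.79168928 0.15861966 0.15      ]
```

Call:
carry_out(steps=[{"claw":100,"travel":[-0.01,0.0275,-0.029],"roll":-3.6},{"claw":100,"travel":[-0.02,0.055,-0.058],"roll":-7.2},{"claw":100,"travel":[-0.03,0.0825,-0.087],"roll":-10.8},{"claw":100,"travel":[-0.04,0.11,-0.116],"roll":-14.4},{"claw":100,"travel":[-0.05,0.1375,-0.145],"roll":-18}])

```text
time_s: 0.52
tool_pos: [0.2776, -0.4415, 0.272]
eef_rot: [177.6, 89.9, 122.6]
contact_force: [0.8, -0.8, 0.9]
width: 0.0872
```

Call:
carry_out(steps=[{"claw":100,"travel":[0,0.0351,-0.0191],"roll":-3.6},{"claw":100,"travel":[0,0.0702,-0.0382],"roll":-7.2},{"claw":100,"travel":[0,0.1053,-0.0573],"roll":-10.8},{"claw":100,"travel":[0,0.1404,-0.0764],"roll":-14.4},{"claw":100,"travel":[0,0.1755,-0.0955],"roll":-18}])

```text
time_s: 0.93
tool_pos: [0.367, -0.2608, 0.2721]
eef_rot: [170.5, 89.9, 133.6]
contact_force: [2.1, -0.6, -0.1]
width: 0.0871
```

Call:
carry_out(steps=[{"claw":100,"travel":[0,0.0393,-0.0074],"roll":-3.6},{"claw":100,"travel":[0,0.0786,-0.0148],"roll":-7.2},{"claw":100,"travel":[0,0.1179,-0.0222],"roll":-10.8},{"claw":100,"travel":[0,0.1572,-0.0296],"roll":-14.4},{"claw":100,"travel":[0,0.1965,-0.037],"roll":-18}])

```text
time_s: 1.35
tool_pos: [0.4556, -0.0794, 0.2722]
eef_rot: [157.9, 89.9, 139.1]
contact_force: [1.0, -0.0, -0.6]
width: 0.087
```

```bash
python3 -c "
from h import *
print(to([.53,.06,.28]))"
```

```text
t 1.35 tcp [ 0.4556 -0.0794  0.2722] F [ 1.  -0.  -0.6] w 0.087 j [ 37.  -3. -31. 103.  -2.  80. -12.] jawaz -18.71
[-0.0078  0.1559  0.0257]
```

Call:
carry_out(steps=[{"claw":100,"travel":[-0.002,0.0393,0.006],"roll":-3.6},{"claw":100,"travel":[-0.004,0.078,0.013],"roll":-7.2},{"claw":100,"travel":[-0.006,0.117,0.02],"roll":-10.8},{"claw":100,"travel":[-0.008,0.156,0.026],"roll":-14.4},{"claw":100,"travel":[-0.008,0.156,0.026],"roll":-18}])

```text
time_s: 1.77
tool_pos: [0.5316, 0.0681, 0.2802]
eef_rot: [97.2, 89.7, 97.1]
contact_force: [-1.3, -0.6, 0.0]
width: 0.0871
```

Call:
carry_out(steps=[{"claw":100,"travel":[0,0,0],"roll":0},{"claw":100,"travel":[0,0,0],"roll":0}])

```text
time_s: 1.93
tool_pos: [0.5313, 0.0693, 0.2798]
eef_rot: [104.0, 89.6, 104.0]
contact_force: [-0.5, 0.2, 0.1]
width: 0.0867
```

Run:
```python
from h import *
s,R=st();p=robot.camera_params("wrist");im=robot.grab_frame("wrist")
import pickle;pickle.dump(p,open("w1.pkl","wb"))
cv2.imwrite("pics/w1.png",im[:,:,::-1])
print(proj(p,np.array([.545,.06,.05])))
```

```text
t 1.93 tcp [0.5313 0.0693 0.2798] F [-0.5  0.2  0.1] w 0.0867 j [ 25.   8. -41.  93.   5.  81. -16.] jawaz -0.02
[327.30657647 226.08543413]
```

View pics/w1.png

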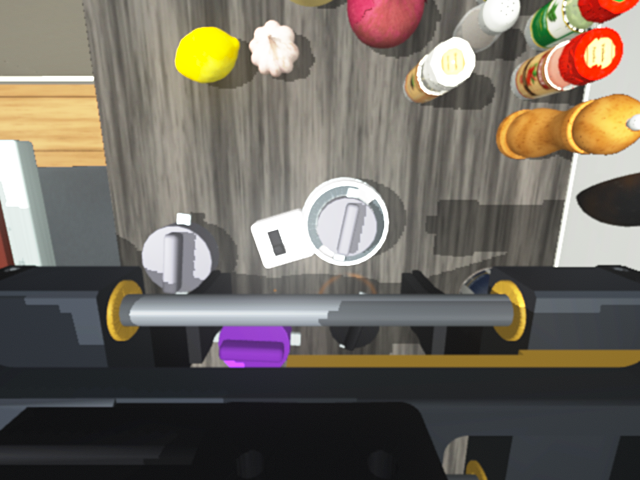

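The wrist picture shows the grinder's rim centred near (345,222), the pod to the left at (280,238), the switch at (277,242) and the bar running from about (357,203) to (346,245). A zoomed crop will give better numbers.

```bash
python3 -c "
import cv2
cv2.imwrite('pics/c1.png',cv2.resize(cv2.imread('pics/w1.png')[165:285,240:400],None,fx=5,fy=5,interpolation=cv2.INTER_CUBIC))"
```

```text
(no output)
```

View pics/c1.png

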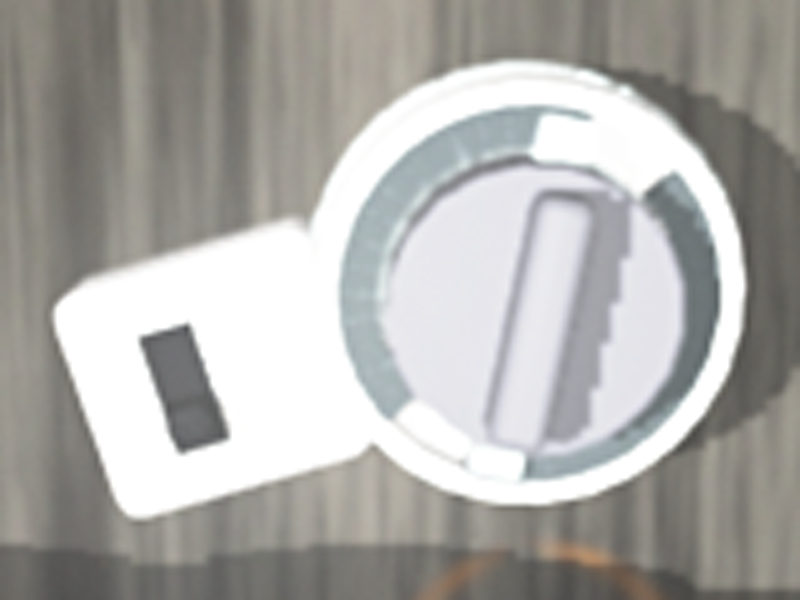

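```bash
cat > m.py <<'E'
from h import *;import pickle
p=pickle.load(open("w1.pkl","rb"))
q=lambda u,v,z:ray(p,(240+u/5,165+v/5),z)[:2]
az=lambda d:round(float(np.degrees(np.arctan2(d[1],d[0]))),1)
c=q(530,292,.05);print("collar",c,"diam",np.linalg.norm(q(340,292,.05)-q(720,292,.05)),np.linalg.norm(q(530,105,.05)-q(530,480,.05)))
a,b=q(565,195,.087),q(518,440,.087);print("bar",(a+b)/2,"len",np.linalg.norm(a-b),"az",az(a-b))
a,b=q(540,195,.087),q(492,425,.087);print("bar edge az",az(a-b))
o1,o2=q(55,305,.036),q(130,522,.036);print("pod end",(o1+o2)/2,np.linalg.norm(o1-o2),"y az",az(o1-o2),"x az from centre",az(c-(o1+o2)/2),np.linalg.norm(c-(o1+o2)/2))
e1,e2=q(85,282,.036),q(300,220,.036);print("edge az",az(e2-e1))
s1,s2=q(141,338,.036),q(180,450,.049);print("switch slot edge y az",az(q(190,325,.036)-q(228,437,.036)),az(q(141,338,.036)-q(180,450,.036)))
t=q(200,425,.049);print("thumb",t,np.linalg.norm(t-c),"rel az",az(c-t))
E
python3 m.py
```

```text
collar [0.56703252 0.06323897] diam 0.08968046652610975 0.08998823250208597
bar [0.5662175  0.06409885] len 0.05430449332423315 az 80.6
bar edge az 79.5
pod end [0.46020257 0.02940983] 0.05819893066590565 y az 106.4 x az from centre 17.6 0.11205824127942293
edge az 16.1
switch slot edge y az 107.0 107.1
thumb [0.48821016 0.03041003] 0.08538562426315369 rel az 22.6
```

Call:
carry_out(steps=[{"claw":70,"travel":[0.03,-0.0056,0.0355],"roll":5},{"claw":70,"travel":[0.065,-0.0056,0.0355],"roll":10},{"claw":70,"travel":[0.1,-0.0056,0.0355],"roll":10},{"claw":70,"travel":[0.135,-0.0056,0.0355],"roll":10},{"claw":70,"travel":[0.16,-0.0056,0.0355],"roll":10}])

```text
time_s: 2.4
tool_pos: [0.565, 0.0609, 0.1166]
eef_rot: [145.7, 89.7, 135.3]
contact_force: [0.2, -0.7, -0.0]
width: 0.0643
```

Call:
carry_out(steps=[{"claw":70,"travel":[0,0,0],"roll":0},{"claw":70,"travel":[0,0,0],"roll":0}])

```text
time_s: 2.57
tool_pos: [0.5637, 0.059, 0.1157]
eef_rot: [167.4, 89.5, 156.8]
contact_force: [1.1, -0.5, 1.0]
width: 0.061
```

Run:
```python
from h import *
print(to([.5668,.0637,.071]))
p=robot.camera_params("wrist");im=robot.grab_frame("wrist")
cv2.imwrite("pics/w2.png",im[:,:,::-1])
```

```text
t 2.57 tcp [0.5637 0.059  0.1157] F [ 1.1 -0.5  1. ] w 0.061 j [ 22.  19. -38. 101.  12.  65. -31.] jawaz -10.61
[0.0447 0.0051 0.0025]
```

View pics/w2.png

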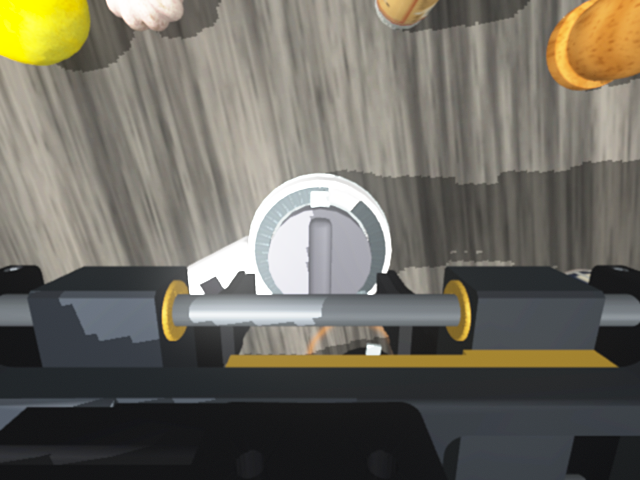

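The bar at about (320,258) stands upright in the picture, so it lines up between the fingers. Next: descend and grip it.

Call:
carry_out(steps=[{"claw":70,"travel":[0.015,0.005,0.0025],"roll":0},{"claw":70,"travel":[0.03,0.005,0.0025],"roll":0},{"claw":70,"travel":[0.0445,0.005,0.0025],"roll":0},{"claw":0,"travel":[0.0445,0.005,0.0025],"roll":0},{"claw":0,"travel":[0.0445,0.005,0.0025],"roll":0}])

```text
time_s: 3.03
tool_pos: [0.5688, 0.0643, 0.0738]
eef_rot: [144.0, 89.7, 133.4]
contact_force: [0.8, 1.0, -0.8]
width: 0.0541
```

Call:
carry_out(steps=[{"claw":0,"travel":[0,0,0],"roll":0},{"claw":0,"travel":[0,0,0],"roll":0},{"claw":0,"travel":[0,0,0],"roll":0},{"claw":0,"travel":[0,0,0],"roll":0}])

```text
time_s: 3.37
tool_pos: [0.5693, 0.0644, 0.0746]
eef_rot: [131.6, 89.8, 121.0]
contact_force: [0.0, -0.5, 0.2]
width: 0.0288
```

```bash
python3 -c "
from h import *
print(to([.5668,.0637,.068]))"
```

```text
t 3.37 tcp [0.5693 0.0644 0.0746] F [ 0.  -0.5  0.2] w 0.0288 j [ 20.  22. -37. 103.  15.  60. -33.] jawaz -10.6
[ 0.0066 -0.0011 -0.0023]
```

Call:
carry_out(steps=[{"claw":0,"travel":[0.0045,-0.001,-0.002],"roll":0},{"claw":0,"travel":[0.0045,-0.001,-0.002],"roll":0},{"claw":0,"travel":[0.0045,-0.001,-0.002],"roll":0},{"claw":0,"travel":[0.0045,-0.001,-0.002],"roll":0},{"claw":0,"travel":[0.0045,-0.001,-0.002],"roll":0}])

```text
time_s: 3.78
tool_pos: [0.5669, 0.0638, 0.0699]
eef_rot: [136.8, 89.7, 126.2]
contact_force: [0.6, -0.1, -2.0]
width: 0.0132
```

```bash
python3 -c "
from h import *
print(to([.5668,.0637,.068]))"
```

```text
t 3.78 tcp [0.5669 0.0638 0.0699] F [ 0.6 -0.1 -2. ] w 0.0132 j [ 20.  22. -37. 103.  15.  60. -33.] jawaz -10.6
[ 0.0019 -0.0001 -0.0001]
```

Call:
carry_out(steps=[{"claw":0,"travel":[0.002,0,0],"roll":3},{"claw":0,"travel":[0.004,0,0],"roll":7},{"claw":0,"travel":[0.004,0,0],"roll":11},{"claw":0,"travel":[0.004,0,0],"roll":14},{"claw":0,"travel":[0.004,0,0],"roll":14}])

```text
time_s: 4.2
tool_pos: [0.5687, 0.0644, 0.0683]
eef_rot: [94.2, 89.8, 69.4]
contact_force: [-2.9, 0.0, 16.5]
width: 0.0138
```

```bash
python3 -c "
from h import *
print(to([.5668,.0637,.060]))"
```

```text
t 4.2 tcp [0.5687 0.0644 0.0683] F [-2.9  0.  16.5] w 0.0138 j [ 18.  21. -35. 103.  14.  59. -46.] jawaz -24.77
[ 0.0083 -0.0015 -0.0014]
```

Call:
carry_out(steps=[{"claw":0,"travel":[0.003,-0.001,-0.001],"roll":2},{"claw":0,"travel":[0.003,-0.001,-0.001],"roll":4},{"claw":0,"travel":[0.003,-0.001,-0.001],"roll":6},{"claw":0,"travel":[0.003,-0.001,-0.001],"roll":8},{"claw":0,"travel":[0.003,-0.001,-0.001],"roll":8}])

```text
time_s: 4.62
tool_pos: [0.5684, 0.0641, 0.0662]
eef_rot: [79.3, 89.7, 46.5]
contact_force: [1.1, 0.0, 3.1]
width: 0.014
```

```bash
python3 -c "
from h import *
print(to([.5668,.0637,.058]))"
```

```text
t 4.62 tcp [0.5684 0.0641 0.0662] F [1.1 0.  3.1] w 0.014 j [ 17.  21. -33. 104.  13.  59. -54.] jawaz -32.86
[ 0.0082 -0.0012 -0.0011]
```

The force dropped to 3 N and the lid went lower, so the lugs are in the notches. Next: press straight down.

Call:
carry_out(steps=[{"claw":0,"travel":[0.003,-0.001,-0.001],"roll":0},{"claw":0,"travel":[0.006,-0.001,-0.001],"roll":0},{"claw":0,"travel":[0.009,-0.001,-0.001],"roll":0},{"claw":0,"travel":[0.009,-0.001,-0.001],"roll":0}])

```text
time_s: 4.95
tool_pos: [0.5682, 0.0641, 0.0577]
eef_rot: [68.2, 89.6, 35.4]
contact_force: [2.8, 0.8, 6.1]
width: 0.0139
```

```bash
python3 -c "
from h import *
print(to([.5668,.0637,.058]))"
```

```text
t 4.95 tcp [0.5682 0.0641 0.0577] F [2.8 0.8 6.1] w 0.0139 j [ 17.  22. -33. 104.  14.  58. -54.] jawaz -32.81
[-0.0003 -0.0011 -0.0009]
```

Call:
carry_out(steps=[{"claw":0,"travel":[0.001,-0.001,0],"roll":5},{"claw":0,"travel":[0.001,-0.001,0],"roll":10},{"claw":0,"travel":[0.001,-0.001,0],"roll":15},{"claw":0,"travel":[0.001,-0.001,0],"roll":20},{"claw":0,"travel":[0.001,-0.001,0],"roll":24}])

```text
time_s: 5.37
tool_pos: [0.5685, 0.0633, 0.0576]
eef_rot: [84.5, 89.5, 27.5]
contact_force: [0.6, -0.5, 11.8]
width: 0.0137
```

```bash
python3 -c "
from h import *
s,R=st();print(s['moment'])
print(to([.5668,.0637,.0575]))"
```

```text
t 5.37 tcp [0.5685 0.0633 0.0576] F [ 0.6 -0.5 11.8] w 0.0137 j [ 14.  21. -29. 105.  12.  57. -77.] jawaz -57.01
[-0.17976144 -0.02321589  0.16417398]
t 5.37 tcp [0.5685 0.0633 0.0576] F [ 0.6 -0.5 11.8] w 0.0137 j [ 14.  21. -29. 105.  12.  57. -77.] jawaz -57.01
[ 0.0001 -0.0012 -0.0013]
```

Call:
carry_out(steps=[{"claw":0,"travel":[0.001,-0.0005,-0.0005],"roll":5},{"claw":0,"travel":[0.001,-0.0005,-0.0005],"roll":10},{"claw":0,"travel":[0.001,-0.0005,-0.0005],"roll":15},{"claw":0,"travel":[0.001,-0.0005,-0.0005],"roll":19},{"claw":0,"travel":[0.001,-0.0005,-0.0005],"roll":19}])

```text
time_s: 5.78
tool_pos: [0.569, 0.0616, 0.0575]
eef_rot: [85.4, 89.4, 9.2]
contact_force: [0.9, -6.0, 12.8]
width: 0.0134
```

```bash
python3 -c "
from h import *
s,R=st();print(s['moment'])
print(to([.5668,.0637,.0575]))"
```

```text
t 5.78 tcp [0.569  0.0616 0.0575] F [ 0.9 -6.  12.8] w 0.0134 j [ 11.  20. -25. 105.  10.  57. -95.] jawaz -76.24
[-1.55130513 -0.06113821  0.47996767]
t 5.78 tcp [0.569  0.0616 0.0575] F [ 0.9 -6.  12.8] w 0.0134 j [ 11.  20. -25. 105.  10.  57. -95.] jawaz -76.24
[ 0.     -0.0016 -0.0026]
```

The turning moment has risen and the angle is at or just past nominal, so the lid is at the end stop. Next: open, rise and look.

Call:
carry_out(steps=[{"claw":0,"travel":[-0.001,-0.0005,-0.001],"roll":0},{"claw":60,"travel":[-0.001,-0.0005,-0.001],"roll":0},{"claw":60,"travel":[-0.002,-0.0005,-0.001],"roll":0},{"claw":60,"travel":[-0.002,-0.0005,-0.001],"roll":0},{"claw":60,"travel":[-0.002,-0.0005,-0.001],"roll":0}])

```text
time_s: 6.2
tool_pos: [0.5681, 0.0628, 0.0595]
eef_rot: [87.5, 89.4, 11.3]
contact_force: [-0.5, 0.1, 7.3]
width: 0.0326
```

Call:
carry_out(steps=[{"claw":60,"travel":[-0.03,0,0],"roll":0},{"claw":60,"travel":[-0.06,0,0],"roll":0},{"claw":30,"travel":[-0.09,0,0],"roll":0},{"claw":0,"travel":[-0.12,0,0],"roll":0},{"claw":0,"travel":[-0.12,0,0],"roll":0}])

```text
time_s: 6.62
tool_pos: [0.569, 0.0635, 0.1848]
eef_rot: [86.1, 89.1, 9.9]
contact_force: [1.0, 0.2, 0.3]
width: 0.0387
```

Call:
carry_out(steps=[{"claw":0,"travel":[0,0,0],"roll":0},{"claw":0,"travel":[0,0,0],"roll":0},{"claw":0,"travel":[0,0,0],"roll":0},{"claw":0,"travel":[0,0,0],"roll":0}])

```text
time_s: 6.95
tool_pos: [0.5682, 0.0634, 0.1833]
eef_rot: [87.8, 89.2, 11.6]
contact_force: [-1.7, -0.1, -0.3]
width: 0.0136
```

Run:
```python
from h import *
import pickle
s,R=st();p=robot.camera_params("wrist");im=robot.grab_frame("wrist");pickle.dump(p,open("w3.pkl","wb"))
cv2.imwrite("pics/w3.png",im[:,:,::-1])
c=np.array([.567,.0635,.05]);print(proj(p,c),proj(p,np.array([.4851,.0304,.049])))
u0,v0=np.clip(np.mean([proj(p,c),proj(p,np.array([.4851,.0304,.049]))],0).astype(int)-[80,60],0,None);print(u0,v0)
cv2.imwrite("pics/c3.png",cv2.resize(im[v0:v0+120,u0:u0+160,::-1],None,fx=5,fy=5,interpolation=cv2.INTER_CUBIC))
```

```text
t 6.95 tcp [0.5682 0.0634 0.1833] F [-1.7 -0.1 -0.3] w 0.0136 j [ 12.  13. -27.  98.   6.  70. -92.] jawaz -76.14
[316.83190707 237.96029685] [329.72576548 326.54680527]
243 222
```

View pics/c3.png

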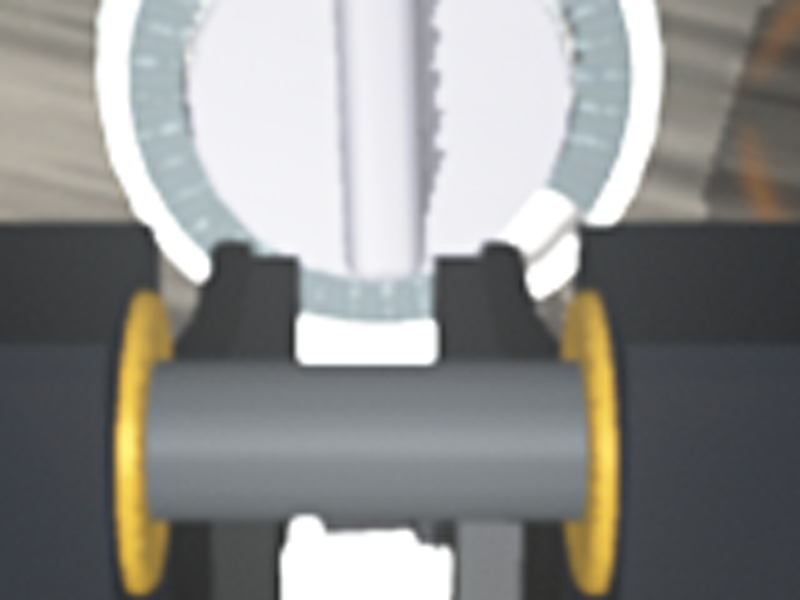

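Run:
```python
from h import *;import pickle
p=pickle.load(open("w3.pkl","rb"));q=lambda u,v,z:ray(p,(243+u/5,222+v/5),z)[:2]
az=lambda d:round(float(np.degrees(np.arctan2(d[1],d[0]))),1)
print("bar az",az(q(345,5,.077)-q(355,265,.077)),az(q(412,5,.077)-q(420,265,.077)), "flange end", q(372,320,.05), "bar end",q(385,275,.077))
p1=pickle.load(open("w1.pkl","rb"));print("purple",ray(p1,(255,350),.07),ray(p1,(225,350),.04),ray(p1,(300,340),.02))
x=np.array([np.cos(np.radians(16.8)),np.sin(np.radians(16.8))]);y=np.array([-x[1],x[0]])
P=np.array([.567,.0635])-.088*x-.036*y;print(P,to([*P,.12]))
```

```text
bar az 15.9 16.0 flange end [0.52271841 0.05196461] bar end [0.54089871 0.05436551]
purple [ 0.45656333 -0.09152491  0.07      ] [ 0.41049695 -0.10997677  0.04      ] [ 0.50949391 -0.10663268  0.02      ]
t 7.0 tcp [0.5683 0.0634 0.1834] F [-0.1 -0.1 -0.3] w 0.0094 j [ 12.  13. -27.  98.   6.  70. -92.] jawaz -76.15
[0.49316103 0.0036017 ] [ 0.0622 -0.0881  0.0401]
```

The bar now lies at azimuth 16.0°, against 16.8° for the grinder's x axis, and the lugs are hidden under the flange, so the lid is locked. Next: move to the −y side of the switch.

Call:
carry_out(steps=[{"claw":0,"travel":[0.015,-0.03,0.013],"roll":-3},{"claw":0,"travel":[0.03,-0.06,0.027],"roll":-3},{"claw":0,"travel":[0.045,-0.088,0.04],"roll":-3},{"claw":0,"travel":[0.062,-0.088,0.04],"roll":-3},{"claw":0,"travel":[0.062,-0.088,0.04],"roll":-3}])

```text
time_s: 7.42
tool_pos: [0.4901, 0.0021, 0.1169]
eef_rot: [87.9, 89.5, 14.6]
contact_force: [-0.2, 1.1, -0.3]
width: 0.0004
```

Call:
carry_out(steps=[{"claw":0,"travel":[0,0,0],"roll":0},{"claw":0,"travel":[0,0,0],"roll":0}])

```text
time_s: 7.58
tool_pos: [0.4902, 0.0027, 0.1169]
eef_rot: [92.3, 89.5, 19.0]
contact_force: [-0.1, 1.0, -0.0]
width: 0.0004
```

Run:
```python
from h import *
print(to([.4932,.0036,.043]))
im=robot.grab_frame("scene")
cv2.imwrite("pics/s4.png",cv2.resize(im[180:360,200:440,::-1],None,fx=3.3,fy=3.3,interpolation=cv2.INTER_CUBIC))
```

```text
t 7.58 tcp [0.4902 0.0027 0.1169] F [-0.1  1.  -0. ] w 0.0004 j [ 19.   7. -25. 112.   3.  61. -81.] jawaz -73.24
[0.0739 0.0025 0.    ]
```

View pics/s4.png

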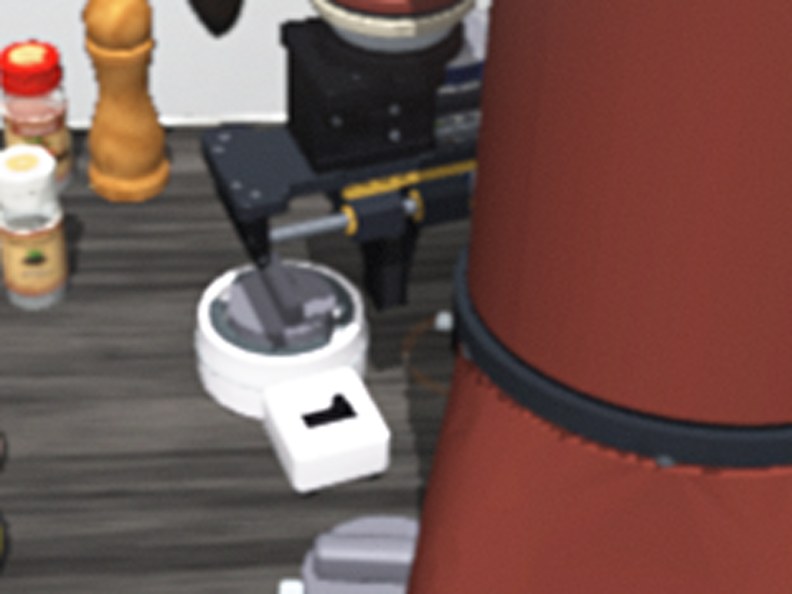

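The crop shows the lid sunk in the collar with its bar in line with the pod, the thumb piece still at its off end, and the shut fingers in the air on the −y side. Next: descend beside the thumb piece.

Call:
carry_out(steps=[{"claw":0,"travel":[0.025,0.0025,0],"roll":0},{"claw":0,"travel":[0.05,0.0025,0],"roll":0},{"claw":0,"travel":[0.065,0.0025,0],"roll":0},{"claw":0,"travel":[0.073,0.0025,0],"roll":0},{"claw":0,"travel":[0.073,0.0025,0],"roll":0}])

```text
time_s: 8.05
tool_pos: [0.4934, 0.0044, 0.0434]
eef_rot: [99.5, 89.6, 26.3]
contact_force: [-0.2, -0.2, 0.2]
width: 0.0006
```

Run:
```python
from h import *
print(to([.4932,.0036,.042]))
im=robot.grab_frame("wrist")
cv2.imwrite("pics/w5.png",im[:,:,::-1])
```

```text
t 8.05 tcp [0.4934 0.0044 0.0434] F [-0.2 -0.2  0.2] w 0.0006 j [ 17.  13. -25. 116.   7.  52. -84.] jawaz -73.17
[ 0.0014 -0.0004  0.0007]
```

View pics/w5.png

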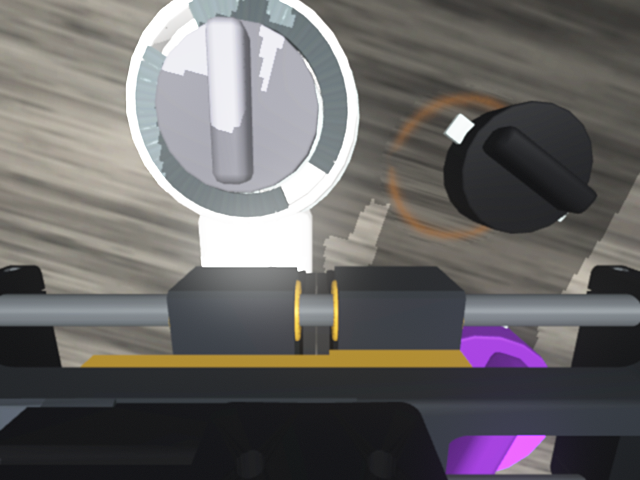

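The lid's bar is in line with the pod, and the fingers stand on the pod's right (−y) side without contact. Next: push along −z of the tool, which is the grinder's +y.

Call:
carry_out(steps=[{"claw":0,"travel":[0.0015,0,-0.005],"roll":0},{"claw":0,"travel":[0.0015,0,-0.01],"roll":0},{"claw":0,"travel":[0.0015,0,-0.015],"roll":0},{"claw":0,"travel":[0.0015,0,-0.02],"roll":0},{"claw":0,"travel":[0.0015,0,-0.024],"roll":0}])

```text
time_s: 8.52
tool_pos: [0.4876, 0.0279, 0.0438]
eef_rot: [90.3, 89.4, 17.1]
contact_force: [1.6, -0.8, 0.5]
width: 0.0006
```

Call:
carry_out(steps=[{"claw":0,"travel":[0,0,-0.002],"roll":0},{"claw":0,"travel":[0,0,-0.002],"roll":0}])

```text
time_s: 8.68
tool_pos: [0.4869, 0.03, 0.0439]
eef_rot: [87.3, 89.4, 14.1]
contact_force: [0.1, 0.4, -0.6]
width: 0.0002
```

Run:
```python
from h import *
s,R=st();x=np.array([np.cos(np.radians(16.8)),np.sin(np.radians(16.8))]);y=np.array([-x[1],x[0]])
d=s["tool_pos"][:2]-np.array([.567,.0635]);print("pod x,y",d@x,d@y,"Fy",s["contact_force"][:2]@y)
```

```text
t 8.68 tcp [0.4869 0.03   0.0439] F [ 0.1  0.4 -0.6] w 0.0002 j [ 15.  12. -26. 117.   7.  52. -88.] jawaz -73.13
pod x,y -0.08638353759437585 -0.00886230987871572 Fy 0.31589690783409624
```

Call:
carry_out(steps=[{"claw":0,"travel":[0.0015,0,-0.003],"roll":0},{"claw":0,"travel":[0.0015,0,-0.006],"roll":0},{"claw":0,"travel":[0.0015,0,-0.006],"roll":0}])

```text
time_s: 8.93
tool_pos: [0.4869, 0.0307, 0.0433]
eef_rot: [59.3, 89.2, -14.1]
contact_force: [4.0, -19.3, 5.8]
width: 0.0004
```

```bash
cat >> h.py <<'E'
def pod():
    s,R=st();x=np.array([np.cos(np.radians(16.8)),np.sin(np.radians(16.8))]);y=np.array([-x[1],x[0]])
    d=s["tool_pos"][:2]-np.array([.567,.0635]);print("pod x,y",d@x,d@y,"Fy",s["contact_force"][:2]@y)
E
python3 - <<'E'
from h import *
pod()
im=robot.grab_frame("scene")
cv2.imwrite("pics/s6.png",cv2.resize(im[240:340,240:373,::-1],None,fx=6,fy=6,interpolation=cv2.INTER_CUBIC))
E
```

```text
t 8.93 tcp [0.4869 0.0307 0.0433] F [  4.  -19.3   5.8] w 0.0004 j [ 15.  12. -26. 117.   7.  52. -88.] jawaz -73.32
pod x,y -0.08614603508582006 -0.008219537448755294 Fy -19.617239126894223
```

View pics/s6.png

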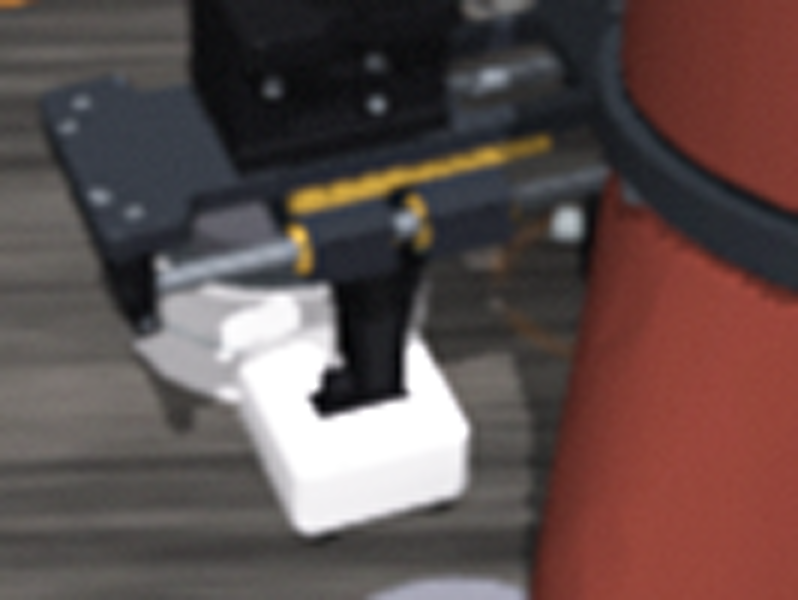

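The thumb piece at about (335,390) is at the left (+y) end of its slot, and a 20 N reaction shows it is on the stop. Next: back off, rise and check.

Call:
carry_out(steps=[{"claw":0,"travel":[0,0,0.004],"roll":0},{"claw":0,"travel":[0,0,0.012],"roll":0},{"claw":0,"travel":[-0.03,0,0.012],"roll":0},{"claw":0,"travel":[-0.07,0,0.012],"roll":0},{"claw":0,"travel":[-0.1,-0.02,0.012],"roll":0}])

```text
time_s: 9.4
tool_pos: [0.4718, 0.0152, 0.1453]
eef_rot: [71.9, 89.2, -1.3]
contact_force: [0.5, -0.8, 1.8]
width: 0.0003
```

Call:
carry_out(steps=[{"claw":0,"travel":[-0.04,0.03,0.025],"roll":0},{"claw":0,"travel":[-0.08,0.06,0.05],"roll":0},{"claw":0,"travel":[-0.08,0.09,0.075],"roll":0},{"claw":0,"travel":[-0.08,0.1,0.1],"roll":0},{"claw":0,"travel":[-0.08,0.1,0.1],"roll":0}])

```text
time_s: 9.82
tool_pos: [0.5994, -0.0567, 0.2279]
eef_rot: [69.6, 89.0, -3.9]
contact_force: [-1.8, -1.9, -1.0]
width: 0.0008
```

Run:
```python
from h import *
pod()
im=robot.grab_frame("scene")
a=cv2.resize(im[235:335,235:335,::-1],(600,600),interpolation=cv2.INTER_CUBIC)
cv2.imwrite("pics/s7.png",a)
```

```text
t 9.82 tcp [ 0.5994 -0.0567  0.2279] F [-1.8 -1.9 -1. ] w 0.0008 j [ 20.  14. -22.  90.   6.  76. -77.] jawaz -73.5
pod x,y -0.0037337667316697924 -0.12448255401867564 Fy -1.2698462544203841
```

View pics/s7.png

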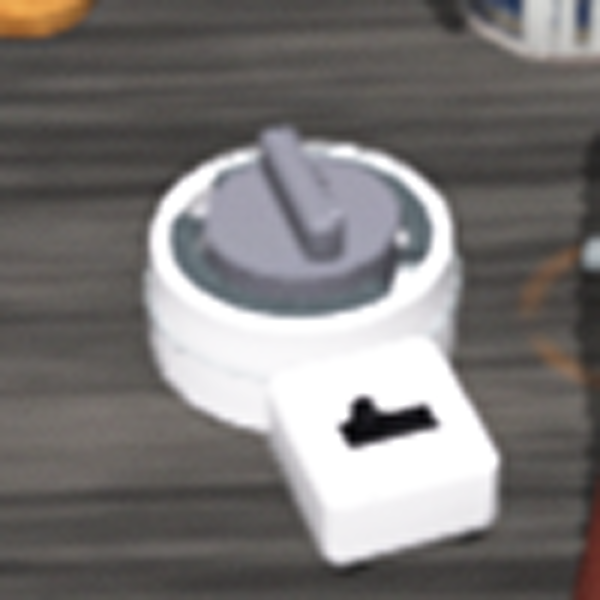

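The thumb piece now stands at the slot's left (+y) end, at about (362,415). The lid sits low with its bar pointing at the pod, and the robot is clear of everything.

```bash
python3 -c "
from workcell import robot
print(robot.sign_off())"
```

```text
the job is handed in; nothing more can be done
None
```

The grinder's lid is locked and its switch is on. I handed the job in at about 10 s of the 58 s allowed, and it gives no verdict, so these are my own readings.

- **Lid:** I gripped the bar and pressed while turning clockwise. The lugs dropped in about where the notches were measured to be. I pressed down to the bottom (about 12 mm of travel) and turned on until the turning moment showed the end stop.
- **Check after release:** the lugs were out of sight under the flange and the lid sat low. The bar was at 16.0° against 16.8° for the grinder's x axis.
- **Switch:** I pushed it with the shut fingers until the reaction rose to about 20 N. The last picture shows the thumb piece at the other end of its slot and the lid still in line with the pod.
- **Surroundings:** the gripper was clear of everything (TCP at 0.23 m) at hand-in, and no force readings suggested contact with the bystanders. I did not measure their positions again.

No check failed. The switch's end position comes from the picture and the force at the stop, not from a direct reading of the joint.

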